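# Pin the saw-stand leg with a linchpin

### The arm

A 6-joint arm with a two-finger parallel gripper is mounted at the origin on the work surface. World frame = base frame: x ahead of the robot, y to its left, z up, the work surface at z = 0. Lengths are in m, angles in degrees, forces in N, time in s.
With the tool pointing down it reaches from about 0.35 to 0.875 m from the base axis. Payload 4.2 kg.
Tool frame: the origin (TCP) lies between the finger pads; the fingertips stand 8 mm ahead of it and the grasp point (between the pads) lies 11 mm behind it; x points along the fingers, y is the direction in which the jaws open and shut, and the axes are right-handed (so a half turn about x gives the same grasp; the last joint's range is limited). The gripper opens to 87 mm and grips with 3 to 60 N. Pads are 19 mm wide; open, the fingers measure 117 mm over their backs; the gripper's body (75 mm by 190 mm) begins 51 mm behind the grasp point.
Start: joints at [-49.928, 22.042, 0.453, 0, -68.411, -14.817], TCP at [0.267, -0.565, 0.231] pointing down, gripper open.
Joint ranges: [-179.83, 179.83], [-69.29, 118.12], [-61.27, 80.66], [-181.25, 117.63], [-171.15, -9.14], [-177.46, 177.46]. Speed limits (degrees/s): [159.86, 159.86, 180, 180, 180, 180].

### API

Orientations are given as a 3x3 rotation matrix whose columns are the frame's x, y, z axes.
In Python, from station import r gives the robot as it stands. The module is installed in compiled form; this text tells all that it offers.
- The arm moves only by the tool move_arm, never from a script. Its argument "increments" is one flat list of numbers, 7 for each row, row after row: the turn, a rotation vector about the tool's x, y, z in degrees, then the shift along the tool's x, y, z in m, then the finger opening in m, from 0 to 0.087. A call has 1 to 12 rows; each row is the pose to reach, as a shift and turn from the pose commanded when the call began, along the tool's axes at that moment; what a row does not reach only later rows make up. A row lasts 1/12 s, in which the tool goes at most 41.7 mm and 7.16 degrees, less where a joint would pass 70% of its speed; a pose out of reach is approached as far as the arm can. A call with a gripper value outside its range is refused whole. The fingers move at their own pace and stop on an object; the grip force is fixed at half the most. Time passes only in rows, so rows that repeat a pose let the fingers close. It gives the time, the measured TCP pose, the force and the opening at its end, in the units of the state.
- r.sense(): the state, without advancing time (a new reading comes with each control period).
- r.capture(name): name is "side" or "top" or "wrist"; returns the picture (400x640x3 uint8, red, green, blue); there is no depth.
- r.calibration(name): a dict with "fx", "fy", "cx", "cy" (pixels), "D" ([k1, k2, p1, p2, k3] as OpenCV has them; the pictures are not rectified), "rvec" (rotation vector, rad) and "tvec" (3), from world to camera coordinates, as OpenCV has them; the wrist camera has in their place "tool_from_camera" (4x4, takes a point from camera to tool coordinates, whose origin is the TCP and whose axes are the tool frame's). Camera axes: x right, y down, z forward; pixel columns grow to the right and rows downward; lengths in m; the calibration is good to about 2 mm. A picture is of the moment at which its call begins: read the wrist's pose just before it. calibration takes no time and is no camera call.
- r.finish_job(): hands the job in, once; it reports no verdict.
The state is a dict: "time_s": time; "joints": joint angles; "joint_velocities": joint speeds; "effort": joint torques, N m; "tcp_pos": TCP position; "ee_rot": TCP orientation; "wrist_force": force on the tool from outside, world axes, zero at the start; "moment": the same for the moment, N m; "gripper_width": opening from 0.0 (shut) to 1.0 (fully open).
Only numpy, scipy, OpenCV 4.12 (cv2) and the standard library are available. Lean on these libraries where they do the work, as an engineer would, in place of code of your own. Each camera call takes 0.05 s, during which the arm holds its last target.

### The job

Take the linchpin out of the timber block and push it fully home, collar down on the steel bar, through the cross hole of the saw stand's leg spigot, with its ring towards the bar's free end; feel for the hole gently, never bearing on the stand with more than 30 N. Then swing the blue ring down over the bar's end until it snaps closed beneath the pin, and let go. Leave the level, the tin and the brick where they are.

Things in the scene. Friction and masses are not known exactly. Their poses are not given: they have to be found in the camera images.
- stand: yellow socket of a folding saw stand, bolted down, foot 150 x 130 mm, 133 mm high (a steel knob on top reaches 145 mm). Origin: on the work surface under it; z up; +x is the way its spigot points: a 26 mm square level steel bar out of its +x face, top face 113 mm above the work surface. A red leg plate is fixed on the bar (50 mm wide, 12 mm thick, top at 117 mm).
- seat (a point): point on the centre line of the bar's top face, fixed to the stand, same axes. The spigot is clamped 3 to 18 mm out: its real cross hole lies 3 to 18 mm from this point along +x, and must be found by feel or sight. Hole: vertical, right through, 12.5 mm, chamfered, 14 mm from the bar's free end, 32 mm from the red plate's middle. Hand forces do not move the bar.
- block: timber offcut 100 x 75 x 50 mm, fixed, origin at the centre of its underside; the linchpin stands in a 14 mm hole in it, collar resting on its top face 50 mm above the work surface
- pin_grip (a point): centre of the linchpin's upright steel tab, the part to grip: 18 mm (its x) by 12 mm (its y), 34 mm tall. z up along the pin, +x the side to which its open ring points. Under the tab a round collar, 20 mm wide, 10 mm high, underside 27 mm below this point; below that the 10 mm shank, 34 mm long, its last 8 mm tapered to 5 mm. About 120 g in all.
- ring_bar (a point): middle of the cross bar of the pin's blue ring, a U-shaped bail of 5 mm wire, 39 mm between the centre lines of its legs, hinged on the pin's y axis 22 mm below point pin_grip; this bar is 42 mm from the hinge. Open, the ring points to the pin's +x and 20 degrees up.
- ring (a joint): ring angle in rad: 0 open (20 degrees above horizontal), 1.92 closed (straight down, its cross bar under the pin's tip). An over-centre spring pushes it open below 0.96 and snaps it closed above; about 4 N down on the cross bar moves it; it is damped and takes up to a second to snap home. Little pushing past centre is needed. Press it down from above, out beyond the bar's free end.
- level_mid (a point): bystander: centre of a yellow spirit level lying flat, 45 x 220 x 22 mm
- tin_mid (a point): bystander: centre of a steel tin, 64 mm wide, 75 mm high, standing
- brick_mid (a point): bystander: centre of a red brick, 100 x 210 x 62 mm
Not all that is in view belongs to the job. What is shaped like the part that bears pin_grip but pink or yellow is not meant.

How it is judged:
By the outcome, as a careful person would: the job done as asked, in the order asked, and still so for the second after the job is handed in, with the robot touching nothing.
It also fails if it takes over 72 s, if anything falls off the work surface, if the arm or the gripper's body presses on something with over 40 N, if the wrist force passes 120 N, or if a joint passes its speed limit or range.

## Working session

There is one attempt and no reset: what is moved stays moved. The work goes in short steps, Python scripts to look and compute and a tool call to move; the robot and the scene stay as the last step left them, time stands still between calls to the robot, and variables do not carry over. Pictures are saved under pics/ and viewed, and the job is handed in when it is done.

Besides the shell and the picture viewer there is one more tool, called after "Emit:" as name(argument=value, ...) on one line, values as JSON. move_arm: Moves the arm, as the interface text tells. Its arguments: {"type":"object","properties":{"increments":{"type":"array","items":{"type":"number"}}},"required":["increments"]}

```bash
mkdir -p pics; cat > h.py <<'E'
from station import r
import cv2, numpy as np
def snap(n,f):
    im=r.capture(n); cv2.imwrite(f'pics/{f}.png',im[:,:,::-1]); return im
E
python3 - <<'E'
from h import *
s=r.sense(); print(s)
for n in ("side","top","wrist"):
    snap(n,n+"0"); print(n,r.calibration(n))
E
```

```text
{'time_s': 0.0, 'joints': array([-4.99286139e+01,  2.20893909e+01,  3.78826790e-01, -3.15476976e-02,
       -6.84082986e+01, -1.48158169e+01]), 'joint_velocities': array([ 0.00294163,  0.01125805, -0.00224377, -0.01650442, -0.01454981,
       -0.09736592]), 'effort': array([ 9.97547540e-04, -3.90665317e+01,  1.87403673e+01,  4.21979651e+00,
        1.09404660e-02, -1.96553897e-04]), 'tcp_pos': array([ 0.26643203, -0.56471796,  0.22946086]), 'ee_rot': array([[-9.43652399e-04, -4.26471902e-01,  9.04500319e-01],
       [ 1.91707070e-03,  9.04498288e-01,  4.26472945e-01],
       [-9.99997717e-01,  2.13643327e-03, -3.59551923e-05]]), 'wrist_force': array([-0.33368409,  0.24786884, -0.11675563]), 'moment': array([ 0.02423208, -0.00527104, -0.03084823]), 'gripper_width': 1.0017247477397746}
side {'fx': 471.82372924348755, 'fy': 471.82372924348755, 'cx': 318.49506378258434, 'cy': 203.85708196726586, 'D': array([-0.05037835,  0.        ,  0.        ,  0.        ,  0.        ]), 'rvec': array([ 0.42071715, -2.79848026,  1.14153059]), 'tvec': array([0.48339735, 0.20987958, 0.97354555])}
top {'fx': 399.16498313756284, 'fy': 399.16498313756284, 'cx': 322.27233892766685, 'cy': 201.2272124999348, 'D': array([0.0151211, 0.       , 0.       , 0.       , 0.       ]), 'rvec': array([ 2.1848893 , -2.19019404,  0.05811809]), 'tvec': array([-0.03815635,  0.53621308,  0.98431262])}
wrist {'fx': 345.1648311657314, 'fy': 345.1648311657314, 'cx': 319.1274693171655, 'cy': 197.40224756376418, 'D': array([-0.04001259,  0.        ,  0.        ,  0.        ,  0.        ]), 'tool_from_camera': array([[-2.35650844e-04, -2.94751051e-01,  9.55574049e-01,
        -1.53426240e-01],
       [ 9.99999949e-01,  1.37686646e-04,  2.89076620e-04,
         2.65173890e-04],
       [-2.16775423e-04,  9.55574068e-01,  2.94751004e-01,
        -8.04163092e-02],
       [ 0.00000000e+00,  0.00000000e+00,  0.00000000e+00,
         1.00000000e+00]])}
```

View pics/top0.png

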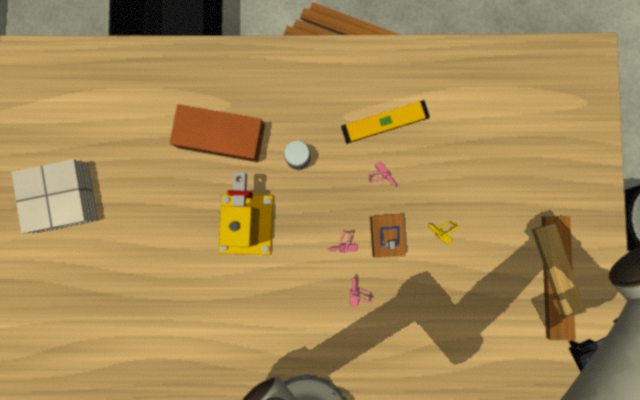

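View pics/side0.png

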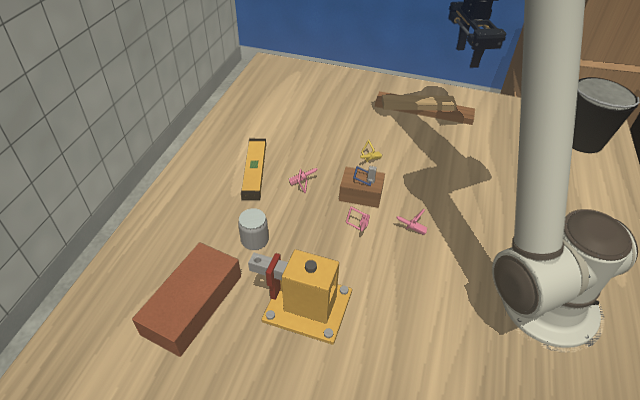

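View pics/wrist0.png

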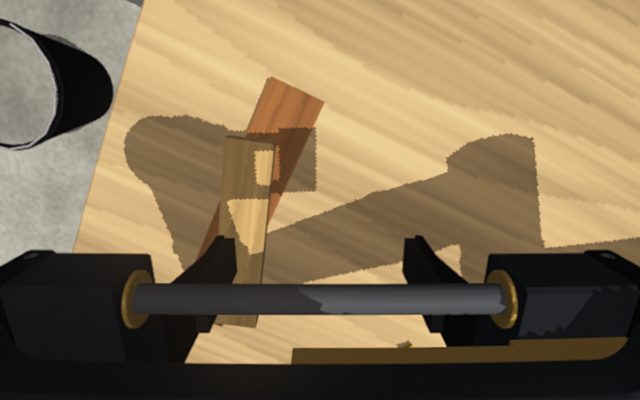

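Top view: the block is at (388,235) with the blue ring pointing up (+x). The stand is at (245,222) with its bar pointing up, and the hole is near (239,180). I'll enlarge both.

```bash
python3 - <<'E'
import cv2
t=cv2.imread('pics/top0.png'); s=cv2.imread('pics/side0.png')
def c(im,x,y,w,h,k): return cv2.resize(im[y:y+h,x:x+w],None,fx=k,fy=k,interpolation=cv2.INTER_CUBIC)
cv2.imwrite('pics/c1.png',cv2.hconcat([c(t,210,165,70,95,5.0),c(t,360,190,60,95,5)]))
cv2.imwrite('pics/c2.png',cv2.hconcat([c(s,240,240,120,110,3.5),c(s,335,155,60,55,7)]))
E
```

```text
(no output)
```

View pics/c1.png

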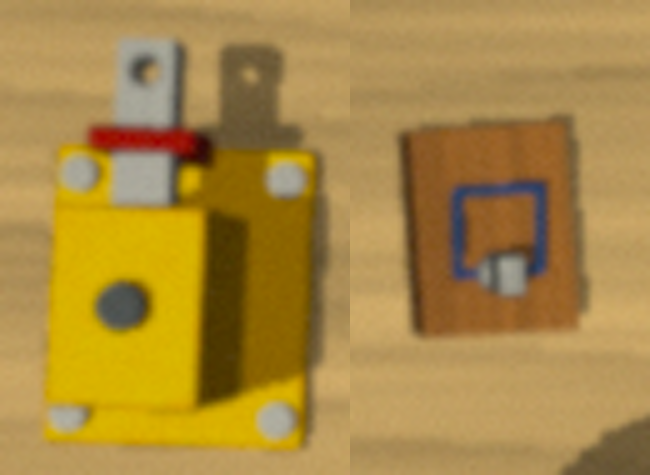

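View pics/c2.png

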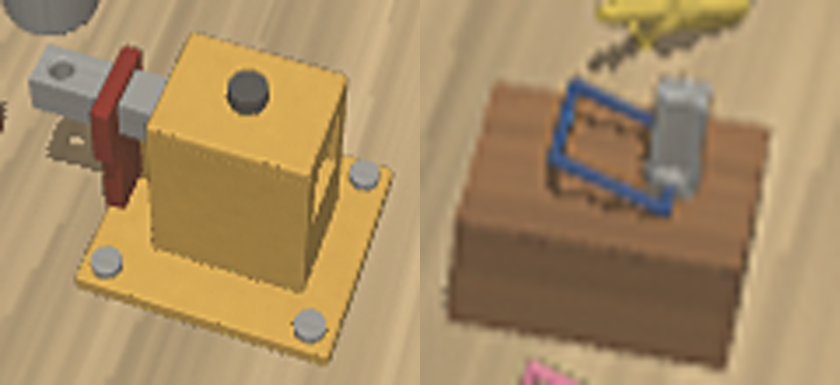

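```bash
cat >> h.py <<'E'
def cam(n,s=None):
    c=r.calibration(n); K=np.array([[c['fx'],0,c['cx']],[0,c['fy'],c['cy']],[0,0,1]])
    if n=='wrist':
        s=s or r.sense(); T=np.eye(4); T[:3,:3]=s['ee_rot']; T[:3,3]=s['tcp_pos']
        W=T@c['tool_from_camera']; R=W[:3,:3]; o=W[:3,3]
    else:
        Rc=cv2.Rodrigues(c['rvec'])[0]; R=Rc.T; o=-R@c['tvec']
    return K,c['D'],R,o
def ray(C,p):
    K,D,R,o=C; u=cv2.undistortPoints(np.array([[p]],float),K,D)[0,0]
    return o,R@np.array([u[0],u[1],1])
def atz(C,p,z):
    o,d=ray(C,p); return o+d*(z-o[2])/d[2]
def proj(C,X):
    K,D,R,o=C; return cv2.projectPoints(np.atleast_2d(np.asarray(X,float)),cv2.Rodrigues(R.T)[0],-R.T@o,K,D)[0][:,0]
E
python3 - <<'E'
from h import *
np.set_printoptions(precision=4,suppress=True)
T=cam('top');S=cam('side')
for n,p,z in [('hole',(239.4,178.8),.113),('end',(240,172.8),.113),('barroot',(238.8,205.6),.113),('knob',(210+24.5,165+61),.145),('tabtop',(392.6,245),.094),('ringbar',(390,227.2),.0694),
 ('blkTL',(360+11,190+26.5),.05),('blkTR',(360+43.5,190+24),.05),('blkBR',(360+45.5,190+65),.05),('blkBL',(360+14.5,190+66),.05),('tin',(297,153),.075)]:
    print(n,atz(T,p,z))
for n,p,z in [('hole',(240+62/3.5,240+70/3.5),.113),('knob',(240+248/3.5,240+88/3.5),.145),('tabtop',(335+(685-420)/7,155+90/7),.094),('ringbar',(335+(566-420)/7,155+122/7),.0694)]:
    print('side',n,atz(S,p,z))
E
```

```text
hole [0.5818 0.148  0.113 ]
end [0.5955 0.1468 0.113 ]
barroot [0.5209 0.1488 0.113 ]
knob [0.4749 0.1507 0.145 ]
tabtop [ 0.4306 -0.2009  0.094 ]
ringbar [ 0.4711 -0.1994  0.0694]
blkTL [ 0.4969 -0.1572  0.05  ]
blkTR [ 0.5027 -0.2355  0.05  ]
blkBR [ 0.4045 -0.2388  0.05  ]
blkBL [ 0.4022 -0.1646  0.05  ]
tin [0.6475 0.0199 0.075 ]
side hole [0.5828 0.1516 0.113 ]
side knob [0.4757 0.1555 0.145 ]
side tabtop [ 0.4311 -0.1986  0.094 ]
side ringbar [ 0.4704 -0.1975  0.0694]
```

Emit:
move_arm(increments=[25, 0, 0, 0.01, 0.1, 0.12, 0.087, 25, 0, 0, 0.02, 0.2, 0.24, 0.06, 25, 0, 0, 0.03, 0.26, 0.304, 0.04, 25, 0, 0, 0.03, 0.26, 0.304, 0.04, 25, 0, 0, 0.03, 0.26, 0.304, 0.04, 25, 0, 0, 0.03, 0.26, 0.304, 0.04, 25, 0, 0, 0.03, 0.26, 0.304, 0.04, 25, 0, 0, 0.03, 0.26, 0.304, 0.04, 25, 0, 0, 0.03, 0.26, 0.304, 0.04, 25, 0, 0, 0.03, 0.26, 0.304, 0.04, 25, 0, 0, 0.03, 0.26, 0.304, 0.04, 25, 0, 0, 0.03, 0.26, 0.304, 0.04])

```text
time_s: 1.15
tcp_pos: [0.4311, -0.1989, 0.2004]
ee_rot: [[-0.001, -0.008, 1.0], [0.0, 1.0, 0.008], [-1.0, 0.0, -0.001]]
wrist_force: [0.4, -0.1, -0.6]
gripper_width: 0.465
```

```bash
python3 - <<'E'
from h import *
s=r.sense();print(s['time_s'],s['tcp_pos'],s['ee_rot'],s['gripper_width'],s['wrist_force'])
im=snap('wrist','w1'); np.save('s1.npy',s,allow_pickle=True)
T=cam('wrist',s)
print(proj(T,[[.4306,-.2,.094],[.4711,-.1987,.0694]]))
E
```

```text
1.15 [ 0.43109451 -0.19886956  0.20036717] [[-5.77911385e-04 -8.18965304e-03  9.99966297e-01]
 [ 1.24773494e-04  9.99966456e-01  8.18972645e-03]
 [-9.99999825e-01  1.29502225e-04 -5.76870148e-04]] 0.46453540411376704 [ 0.40778661 -0.14491043 -0.57175417]
[[316.83591704 197.47242567]
 [318.16173559 232.81354214]]
```

View pics/w1.png

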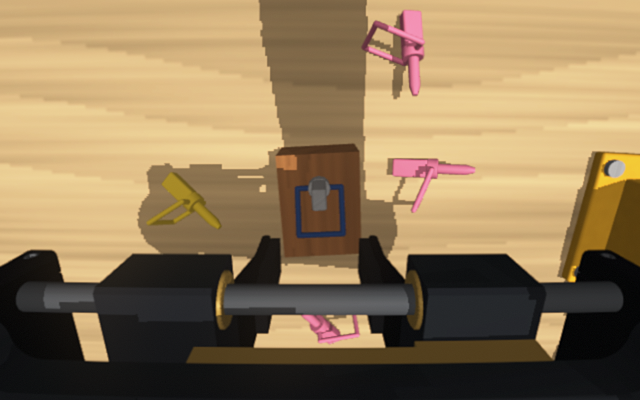

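```bash
python3 - <<'E'
import cv2
t=cv2.imread('pics/w1.png')
cv2.imwrite('pics/c3.png',cv2.resize(t[140:260,270:370],None,fx=5,fy=5,interpolation=cv2.INTER_CUBIC))
E
```

```text
(no output)
```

View pics/c3.png

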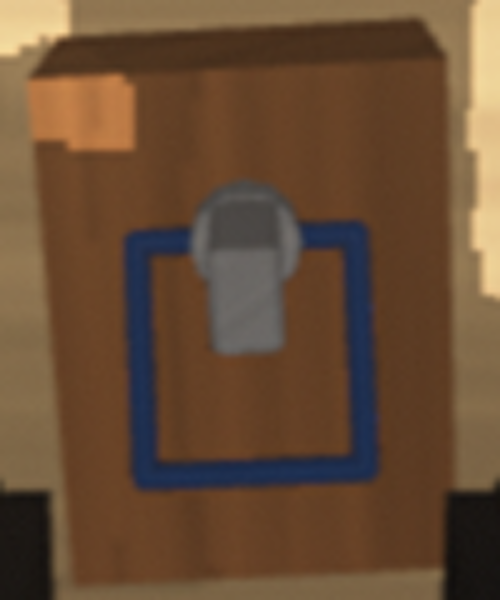

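```bash
python3 - <<'E'
from h import *
np.set_printoptions(precision=4,suppress=True)
s=np.load('s1.npy',allow_pickle=True).item()
T=cam('wrist',s)
f=lambda x,y,z: print(atz(T,(270+x/5,140+y/5),z))
f(247.5,300,.094)
f(141,240,.055);f(355,234,.055);f(149,476,.0694);f(363,470,.0694)
f(210,250,.094);f(285,248,.094);f(215,353,.094);f(283,351,.094)
f(35,75,.05);f(445,57,.05);f(75,582,.05);f(443,568,.05)
E
```

```text
[ 0.4327 -0.1979  0.094 ]
[ 0.4338 -0.2169  0.055 ]
[ 0.4324 -0.1785  0.055 ]
[ 0.4735 -0.2151  0.0694]
[ 0.4721 -0.1769  0.0694]
[ 0.4245 -0.2038  0.094 ]
[ 0.4241 -0.1921  0.094 ]
[ 0.4416 -0.203   0.094 ]
[ 0.4411 -0.1922  0.094 ]
[ 0.405  -0.2358  0.05  ]
[ 0.4011 -0.1631  0.05  ]
[ 0.5044 -0.2308  0.05  ]
[ 0.5009 -0.1592  0.05  ]
```

Emit:
move_arm(increments=[-1.7, 0, 0, 0.02, 0.001, 0.0015, 0.034, -1.7, 0, 0, 0.045, 0.001, 0.0015, 0.034, -1.7, 0, 0, 0.07, 0.001, 0.0015, 0.034, -1.7, 0, 0, 0.09, 0.001, 0.0015, 0.034, -1.7, 0, 0, 0.105, 0.001, 0.0015, 0.034, -1.7, 0, 0, 0.117, 0.001, 0.0015, 0.034, -1.7, 0, 0, 0.124, 0.001, 0.0015, 0.034, -1.7, 0, 0, 0.126, 0.001, 0.0015, 0.034, -1.7, 0, 0, 0.126, 0.001, 0.0015, 0.034])

```text
time_s: 1.95
tcp_pos: [0.4318, -0.2002, 0.0743]
ee_rot: [[-0.001, -0.033, 0.999], [-0.0, 0.999, 0.033], [-1.0, -0.0, -0.001]]
wrist_force: [0.3, -0.0, 0.9]
gripper_width: 0.393
```

```bash
python3 - <<'E'
from h import *
snap('wrist','w2');a=snap('side','s2')
cv2.imwrite('pics/c4.png',cv2.resize(a[120:220,300:430,::-1],None,fx=5,fy=5,interpolation=cv2.INTER_CUBIC))
E
```

```text
(no output)
```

View pics/w2.png

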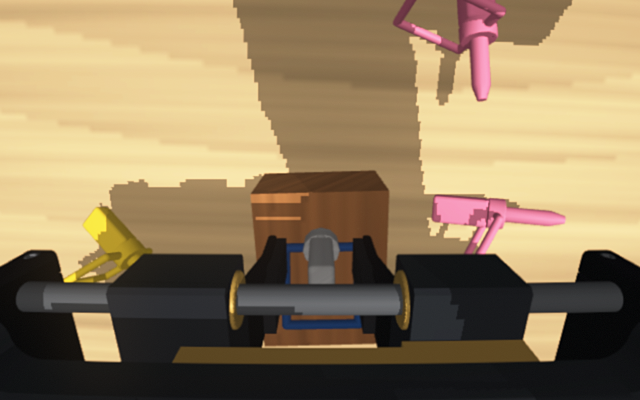

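View pics/c4.png

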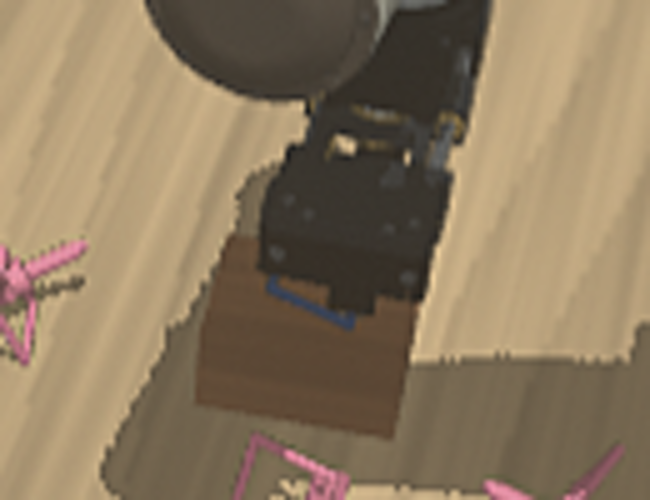

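Emit:
move_arm(increments=[0, 0, 0, 0, 0, 0, 0.02, 0, 0, 0, 0, 0, 0, 0.005, 0, 0, 0, 0, 0, 0, 0.005, 0, 0, 0, 0, 0, 0, 0.005, 0, 0, 0, 0, 0, 0, 0.005, 0, 0, 0, 0, 0, 0, 0.005, 0, 0, 0, 0, 0, 0, 0.005])

```text
time_s: 2.63
tcp_pos: [0.4324, -0.1993, 0.0748]
ee_rot: [[0.0, -0.034, 0.999], [-0.0, 0.999, 0.034], [-1.0, -0.0, 0.0]]
wrist_force: [-0.3, 0.6, 3.0]
gripper_width: 0.141
```

Emit:
move_arm(increments=[0, 0, 0, -0.005, 0, 0, 0.005, 0, 0, 0, -0.015, 0, 0, 0.005, 0, 0, 0, -0.03, 0, 0, 0.005, 0, 0, 0, -0.05, 0, 0, 0.005, 0, 0, 0, -0.075, 0, 0, 0.005, 0, 0, 0, -0.105, 0, 0, 0.005, 0, 0, 0, -0.135, 0, 0, 0.005, 0, 0, 0, -0.155, 0, 0, 0.005, 0, 0, 0, -0.165, 0, 0, 0.005, 0, 0, 0, -0.165, 0, 0, 0.005, 0, 0, 0, -0.165, 0, 0, 0.005, 0, 0, 0, -0.165, 0, 0, 0.005])

```text
time_s: 3.63
tcp_pos: [0.431, -0.199, 0.2376]
ee_rot: [[-0.004, -0.034, 0.999], [0.001, 0.999, 0.034], [-1.0, 0.001, -0.004]]
wrist_force: [0.4, 0.3, -1.4]
gripper_width: 0.134
```

```bash
python3 - <<'E'
from h import *
s=r.sense();np.save('s3.npy',s,allow_pickle=True);print(s['tcp_pos'],s['ee_rot'],s['wrist_force'],s['gripper_width'])
a=snap('wrist','w3');b=snap('side','s3')
cv2.imwrite('pics/c5.png',cv2.hconcat([cv2.resize(a[200:360,260:380,::-1],(450,600),interpolation=cv2.INTER_CUBIC),cv2.resize(b[60:220,310:400,::-1],(338,600),interpolation=cv2.INTER_CUBIC)]))
E
```

```text
[ 0.4310216  -0.19900551  0.23759689] [[-0.00376055 -0.03373715  0.99942367]
 [ 0.00118008  0.99942989  0.0337418 ]
 [-0.99999223  0.00130629 -0.00371859]] [ 0.41498792  0.30304703 -1.36047784] 0.13352571014246653
```

View pics/c5.png

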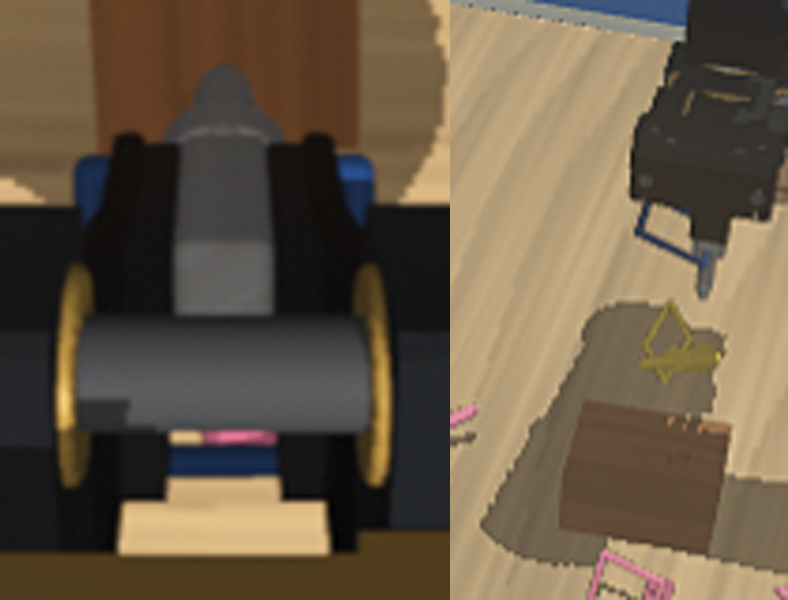

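View pics/s3.png

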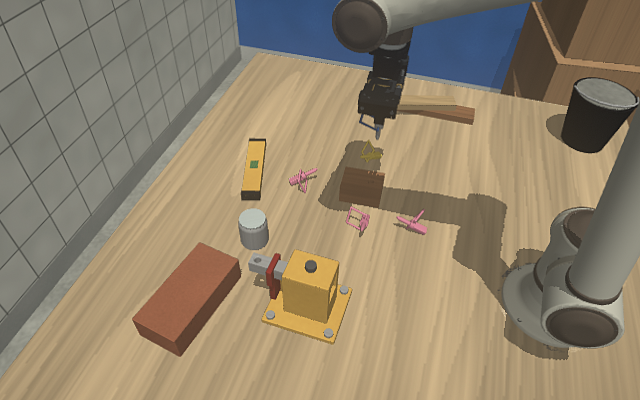

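Emit:
move_arm(increments=[3.5, 0, 0, 0, 0.01, 0.007, 0.005, 3.5, 0, 0, 0, 0.03, 0.02, 0.005, 3.5, 0, 0, 0, 0.062, 0.04, 0.005, 3.5, 0, 0, 0, 0.094, 0.061, 0.005, 3.5, 0, 0, 0, 0.128, 0.083, 0.005, 3.5, 0, 0, 0, 0.162, 0.105, 0.005, 3.5, 0, 0, 0, 0.196, 0.127, 0.005, 3.5, 0, 0, 0, 0.23, 0.149, 0.005, 3.5, 0, 0, 0, 0.264, 0.171, 0.005, 3.5, 0, 0, 0, 0.296, 0.191, 0.005, 3.5, 0, 0, 0, 0.322, 0.208, 0.005, 3.5, 0, 0, 0, 0.342, 0.221, 0.005])

```text
time_s: 4.73
tcp_pos: [0.642, 0.1525, 0.2371]
ee_rot: [[-0.003, 0.025, 1.0], [-0.001, 1.0, -0.025], [-1.0, -0.001, -0.003]]
wrist_force: [0.2, -0.7, -0.7]
gripper_width: 0.132
```

Emit:
move_arm(increments=[0, 0, 0, 0, 0, 0, 0.005, 0, 0, 0, 0, 0, 0, 0.005, 0, 0, 0, 0, 0, 0, 0.005])

```text
time_s: 4.98
tcp_pos: [0.6407, 0.1496, 0.238]
ee_rot: [[-0.003, 0.027, 1.0], [-0.001, 1.0, -0.027], [-1.0, -0.001, -0.003]]
wrist_force: [-0.2, -0.0, -1.4]
gripper_width: 0.131
```

```bash
python3 - <<'E'
from h import *
s=r.sense();np.save('s4.npy',s,allow_pickle=True);print(s['tcp_pos'],s['ee_rot'],s['wrist_force'],s['gripper_width'])
a=snap('wrist','w4')
cv2.imwrite('pics/c6.png',cv2.resize(a[40:200,250:410,::-1],None,fx=3.75,fy=3.75,interpolation=cv2.INTER_CUBIC))
print(proj(cam('wrist',s),[.582,.15,.113]))
E
```

```text
[0.64073827 0.14955186 0.23797373] [[-0.00286443  0.02696996  0.99963214]
 [-0.00133774  0.99963524 -0.02697388]
 [-0.999995   -0.00141452 -0.00282731]] [-0.15294255 -0.04296025 -1.40858442] 0.13147177029811957
[[317.05378128 120.59302691]]
```

View pics/w4.png

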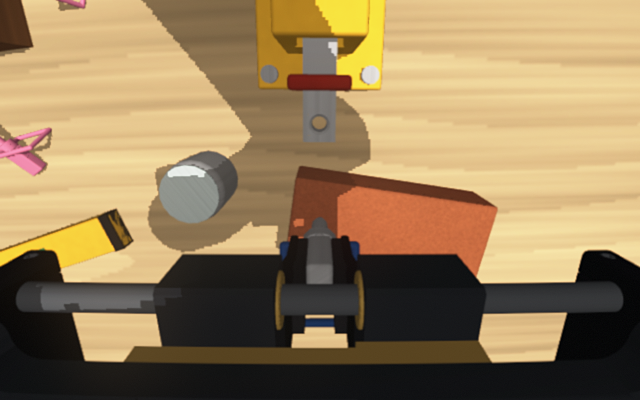

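View pics/c6.png

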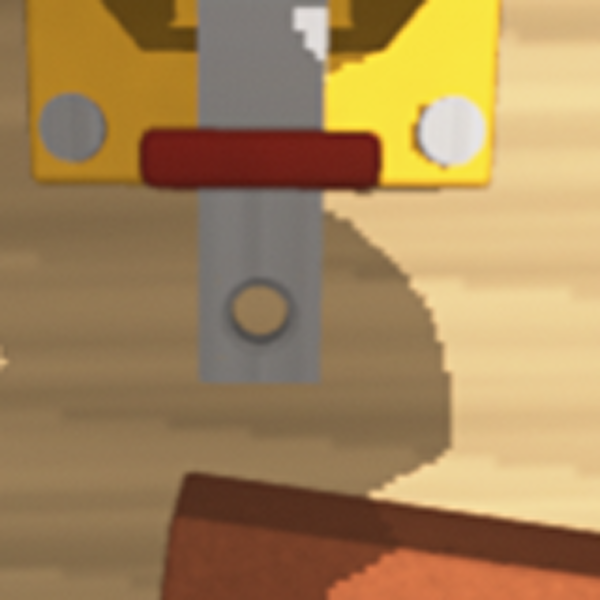

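```bash
python3 - <<'E'
from h import *
np.set_printoptions(precision=4,suppress=True)
s=np.load('s4.npy',allow_pickle=True).item();C=cam('wrist',s)
g=lambda x,y:(250+x/3.75,40+y/3.75)
h=atz(C,g(260.5,311),.113);e=atz(C,g(260,381),.113);m=atz(C,g(261,200),.113)
print(h,e,m,np.linalg.norm(h-e),np.degrees(np.arctan2(*(e-m)[1::-1])))
print('bolts',atz(C,g(72,127),.01),atz(C,g(452,130),.01))
R=s['ee_rot'];t=s['tcp_pos']
# expected: grip point at tool x=-3mm => tip at +58mm
for dz in(0,.001): print('tip',proj(C,t+R@[.058,0,dz]),'tabtop',proj(C,t+R@[-.020,0,dz-.009]))
a=cv2.imread('pics/w4.png');cv2.imwrite('pics/c7.png',cv2.resize(a[205:305,270:370],None,fx=6,fy=6,interpolation=cv2.INTER_CUBIC))
E
```

```text
[0.5839 0.1519 0.113 ] [0.5987 0.1514 0.113 ] [0.5613 0.1526 0.113 ] 0.014789323009037073 -1.84055422632297
bolts [0.5403 0.1003 0.01  ] [0.544  0.2065 0.01  ]
tip [[318.1145 219.9415]] tabtop [[317.6823 264.9459]]
tip [[318.1155 221.3703]] tabtop [[317.6848 267.0175]]
```

View pics/c7.png

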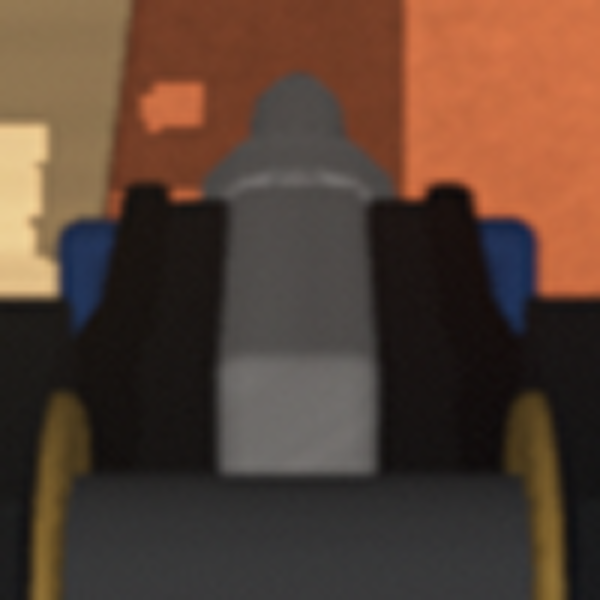

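Emit:
move_arm(increments=[0.4, -0.17, 0, 0.005, 0, -0.01, 0.005, 0.4, -0.17, 0, 0.015, 0, -0.025, 0.005, 0.4, -0.17, 0, 0.03, 0, -0.04, 0.005, 0.4, -0.17, 0, 0.045, 0, -0.052, 0.005, 0.4, -0.17, 0, 0.055, 0, -0.057, 0.005, 0.4, -0.17, 0, 0.06, 0, -0.057, 0.005, 0.4, -0.17, 0, 0.062, 0, -0.057, 0.005, 0.4, -0.17, 0, 0.062, 0, -0.057, 0.005, 0.4, -0.17, 0, 0.062, 0, -0.057, 0.005, 0.4, -0.17, 0, 0.062, 0, -0.057, 0.005])

```text
time_s: 5.87
tcp_pos: [0.5853, 0.1515, 0.1783]
ee_rot: [[0.005, 0.034, 0.999], [0.0, 0.999, -0.034], [-1.0, 0.001, 0.005]]
wrist_force: [-0.2, 0.2, -1.5]
gripper_width: 0.134
```

```bash
python3 - <<'E'
from h import *
s=r.sense();print(s['tcp_pos'],s['ee_rot'],s['wrist_force'],s['gripper_width'])
a=snap('wrist','w5');b=snap('side','s5')
cv2.imwrite('pics/c8.png',cv2.hconcat([cv2.resize(a[150:270,260:380,::-1],(480,480),interpolation=cv2.INTER_CUBIC),cv2.resize(b[200:290,220:280,::-1],(320,480),interpolation=cv2.INTER_CUBIC)]))
E
```

```text
[0.58525039 0.15147022 0.17834023] [[ 4.56014126e-03  3.43362964e-02  9.99399932e-01]
 [ 4.90527285e-04  9.99410126e-01 -3.43388849e-02]
 [-9.99989482e-01  6.46823101e-04  4.54060847e-03]] [-0.18868494  0.17144107 -1.52215558] 0.1339273424329437
```

View pics/c8.png

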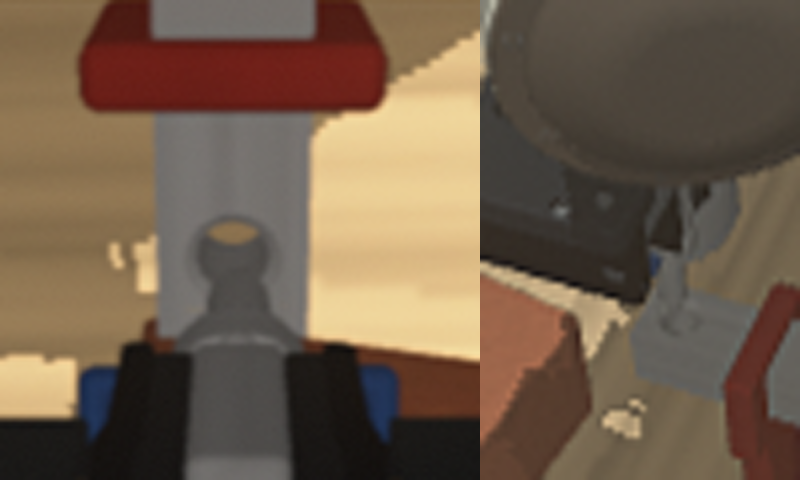

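Emit:
move_arm(increments=[0, 0, 0, 0, -0.0005, 0, 0.005, 0, 0, 0, 0, -0.0005, 0, 0.005, 0, 0, 0, 0, -0.0005, 0, 0.005])

```text
time_s: 6.22
tcp_pos: [0.5845, 0.1511, 0.1777]
ee_rot: [[0.003, 0.034, 0.999], [0.0, 0.999, -0.034], [-1.0, 0.0, 0.003]]
wrist_force: [0.2, 0.0, -1.2]
gripper_width: 0.134
```

```bash
python3 - <<'E'
from h import *
s=r.sense();C=cam('wrist',s);print(s['tcp_pos'],s['ee_rot'],s['wrist_force'],s['gripper_width'])
a=snap('wrist','w6')
print(proj(C,[[.5839,.1519,.113],[.5835,.1508,.113]]))
cv2.imwrite('pics/c9.png',cv2.resize(a[170:270,270:370,::-1],(600,600),interpolation=cv2.INTER_CUBIC))
E
```

```text
[0.58448466 0.1510601  0.17765673] [[ 3.17348910e-03  3.38797276e-02  9.99420879e-01]
 [ 1.37730918e-06  9.99425911e-01 -3.38799026e-02]
 [-9.99994964e-01  1.08894013e-04  3.17162057e-03]] [ 0.1733298   0.01537446 -1.24747208] 0.1339121435866679
[[319.3415111  215.28055697]
 [317.68469686 214.7737045 ]]
```

View pics/c9.png

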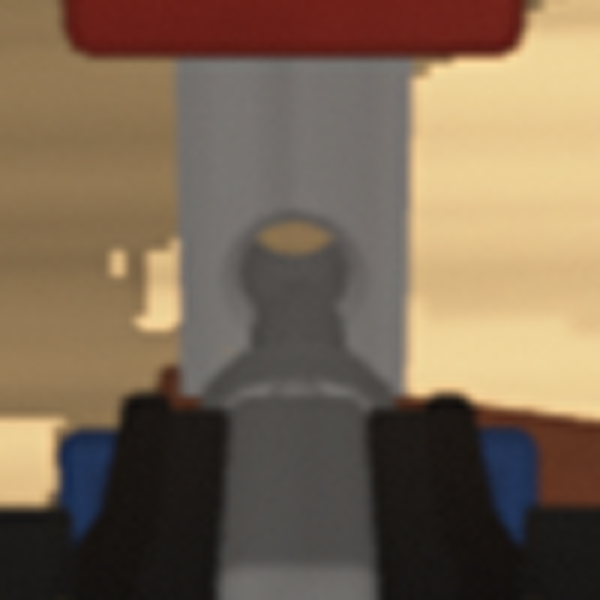

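Emit:
move_arm(increments=[0, -0.15, 0, 0.002, -0.0002, -0.0006, 0.005, 0, -0.15, 0, 0.004, -0.0002, -0.0006, 0.005, 0, -0.15, 0, 0.006, -0.0002, -0.0006, 0.005, 0, -0.15, 0, 0.0075, -0.0002, -0.0006, 0.005, 0, -0.15, 0, 0.009, -0.0002, -0.0006, 0.005, 0, -0.15, 0, 0.0105, -0.0002, -0.0006, 0.005, 0, -0.15, 0, 0.012, -0.0002, -0.0006, 0.005, 0, -0.15, 0, 0.012, -0.0002, -0.0006, 0.005])

```text
time_s: 6.93
tcp_pos: [0.5836, 0.1508, 0.1651]
ee_rot: [[0.005, 0.034, 0.999], [-0.0, 0.999, -0.034], [-1.0, -0.0, 0.005]]
wrist_force: [0.1, -0.1, -1.4]
gripper_width: 0.135
```

Emit:
move_arm(increments=[0, 0.25, 0, 0.0015, 0, 0.0003, 0.005, 0, 0.25, 0, 0.003, 0, 0.0003, 0.005, 0, 0.25, 0, 0.0045, 0, 0.0003, 0.005, 0, 0.25, 0, 0.006, 0, 0.0003, 0.005, 0, 0.25, 0, 0.0075, 0, 0.0003, 0.005, 0, 0.25, 0, 0.009, 0, 0.0003, 0.005, 0, 0.25, 0, 0.0105, 0, 0.0003, 0.005, 0, 0.25, 0, 0.012, 0, 0.0003, 0.005, 0, 0.25, 0, 0.012, 0, 0.0003, 0.005])

```text
time_s: 7.68
tcp_pos: [0.584, 0.1507, 0.1531]
ee_rot: [[0.001, 0.034, 0.999], [-0.0, 0.999, -0.034], [-1.0, -0.0, 0.001]]
wrist_force: [-1.0, -0.3, -1.8]
gripper_width: 0.136
```

Emit:
move_arm(increments=[0, 0, 0, 0.0015, 0, 0, 0.005, 0, 0, 0, 0.003, 0, 0, 0.005, 0, 0, 0, 0.0045, 0, 0, 0.005, 0, 0, 0, 0.006, 0, 0, 0.005, 0, 0, 0, 0.0075, 0, 0, 0.005, 0, 0, 0, 0.009, 0, 0, 0.005, 0, 0, 0, 0.0105, 0, 0, 0.005, 0, 0, 0, 0.012, 0, 0, 0.005, 0, 0, 0, 0.012, 0, 0, 0.005])

```text
time_s: 8.43
tcp_pos: [0.584, 0.1507, 0.1411]
ee_rot: [[0.0, 0.034, 0.999], [-0.0, 0.999, -0.034], [-1.0, -0.0, 0.001]]
wrist_force: [-0.5, 0.3, -1.0]
gripper_width: 0.131
```

Emit:
move_arm(increments=[0, 0, 0, 0.0008, 0, 0, 0.005, 0, 0, 0, 0.0015, 0, 0, 0.005, 0, 0, 0, 0.0022, 0, 0, 0.005, 0, 0, 0, 0.0028, 0, 0, 0.005, 0, 0, 0, 0.0032, 0, 0, 0.005, 0, 0, 0, 0.0035, 0, 0, 0.005, 0, 0, 0, 0.0035, 0, 0, 0.005])

```text
time_s: 9.02
tcp_pos: [0.5842, 0.1508, 0.138]
ee_rot: [[0.001, 0.034, 0.999], [-0.0, 0.999, -0.034], [-1.0, 0.0, 0.001]]
wrist_force: [0.0, -0.3, -1.0]
gripper_width: 0.137
```

Emit:
move_arm(increments=[0, 0, 0, 0.0004, 0, 0, 0.005, 0, 0, 0, 0.0008, 0, 0, 0.005, 0, 0, 0, 0.0012, 0, 0, 0.005, 0, 0, 0, 0.0012, 0, 0, 0.005])

```text
time_s: 9.35
tcp_pos: [0.5843, 0.1508, 0.1379]
ee_rot: [[0.002, 0.034, 0.999], [-0.0, 0.999, -0.034], [-1.0, -0.0, 0.002]]
wrist_force: [-2.2, 0.3, 5.3]
gripper_width: 0.133
```

Contact at TCP z 0.1379, as predicted for collar-down (0.1378). I'll check by eye, then release.

Emit:
move_arm(increments=[0, 0, 0, 0, 0, 0, 0.02, 0, 0, 0, 0, 0, 0, 0.034, 0, 0, 0, 0, 0, 0, 0.034, 0, 0, 0, 0, 0, 0, 0.034, 0, 0, 0, -0.01, 0, 0, 0.034, 0, 0, 0, -0.03, 0, 0, 0.034, 0, 0, 0, -0.06, 0, 0, 0.034, 0, 0, 0, -0.08, 0, 0, 0.034, 0, 0, 0, -0.09, 0, 0, 0.034, 0, 0, 0, -0.09, 0, 0, 0.034])

```text
time_s: 10.18
tcp_pos: [0.5854, 0.1513, 0.2302]
ee_rot: [[0.007, 0.034, 0.999], [0.003, 0.999, -0.034], [-1.0, 0.003, 0.007]]
wrist_force: [-0.5, 0.9, -0.5]
gripper_width: 0.389
```

```bash
python3 - <<'E'
from h import *
s=r.sense();C=cam('wrist',s);np.save('s7.npy',s,allow_pickle=True);print(s['tcp_pos'],s['ee_rot'],s['wrist_force'],s['gripper_width'])
a=snap('wrist','w7');b=snap('side','s7')
cv2.imwrite('pics/c10.png',cv2.hconcat([cv2.resize(a[150:270,260:380,::-1],(480,480),interpolation=cv2.INTER_CUBIC),cv2.resize(b[220:310,230:290,::-1],(320,480),interpolation=cv2.INTER_CUBIC)]))
E
```

```text
[0.58540933 0.15134804 0.23015817] [[ 0.00695162  0.03365598  0.9994093 ]
 [ 0.0025456   0.99942962 -0.03367437]
 [-0.9999726   0.00277818  0.00686198]] [-0.51687184  0.89911318 -0.49196285] 0.38921024579710567
```

View pics/c10.png

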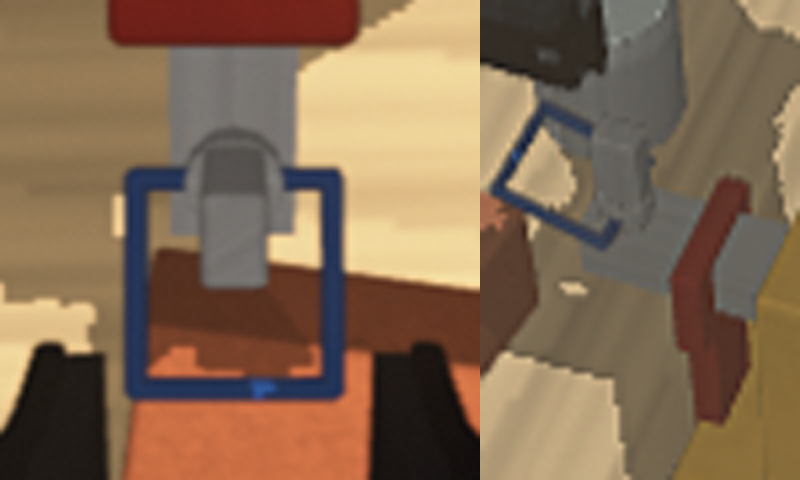

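View pics/s7.png

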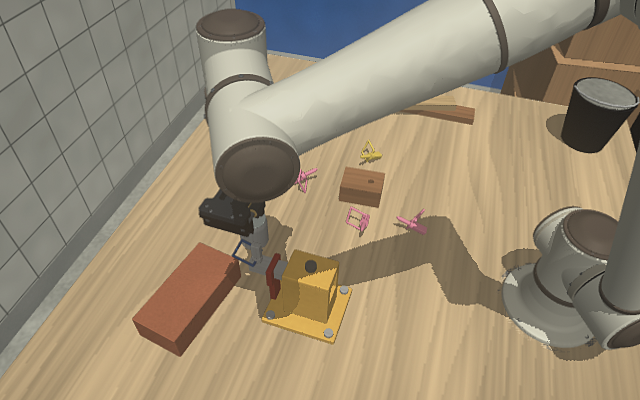

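Emit:
move_arm(increments=[0, 0, 0, 0, 0, 0.015, 0.0, 0, 5, 0, 0, 0, 0.03, 0.0, 0, 10, 0, 0.01, -0.001, 0.042, 0.0, 0, 15, 0, 0.02, -0.001, 0.042, 0.0, 0, 15, 0, 0.03, -0.001, 0.042, 0.0, 0, 15, 0, 0.04, -0.001, 0.042, 0.0, 0, 15, 0, 0.04, -0.001, 0.042, 0.0, 0, 15, 0, 0.04, -0.001, 0.042, 0.0, 0, 15, 0, 0.04, -0.001, 0.042, 0.0])

```text
time_s: 11.03
tcp_pos: [0.6255, 0.1486, 0.1881]
ee_rot: [[-0.256, 0.033, 0.966], [0.009, 0.999, -0.032], [-0.967, 0.0, -0.256]]
wrist_force: [0.7, -0.6, -0.1]
gripper_width: 0.004
```

```bash
python3 - <<'E'
from h import *
s=r.sense();C=cam('wrist',s);print(s['tcp_pos'],s['ee_rot'],s['wrist_force'],s['gripper_width'])
a=snap('wrist','w8');b=snap('side','s8')
d=np.array([.6235,.149,.1325])-s['tcp_pos'];print('ringbar in tool',s['ee_rot'].T@d, 'down in tool', s['ee_rot'].T@[0,0,-1.])
E
```

```text
[0.62553013 0.14859923 0.1881282 ] [[-2.55642827e-01  3.28508597e-02  9.66213002e-01]
 [ 8.53184894e-03  9.99460256e-01 -3.17238772e-02]
 [-9.66733651e-01  1.33601706e-04 -2.55785124e-01]] [ 0.66672985 -0.63770847 -0.08936265] 0.0037998222135620543
ringbar in tool [0.05430006 0.00032643 0.01225461] down in tool [ 9.66733651e-01 -1.33601706e-04  2.55785124e-01]
```

View pics/w8.png

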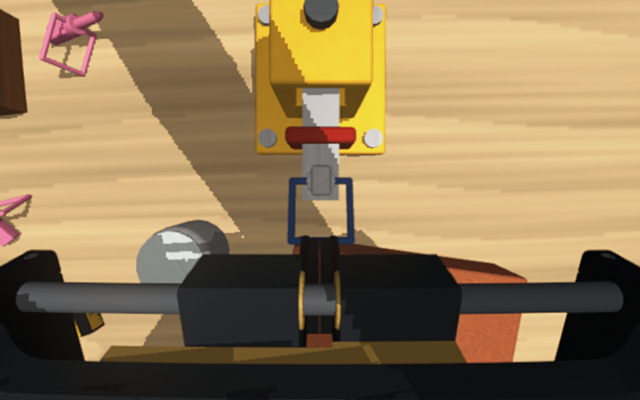

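View pics/s8.png

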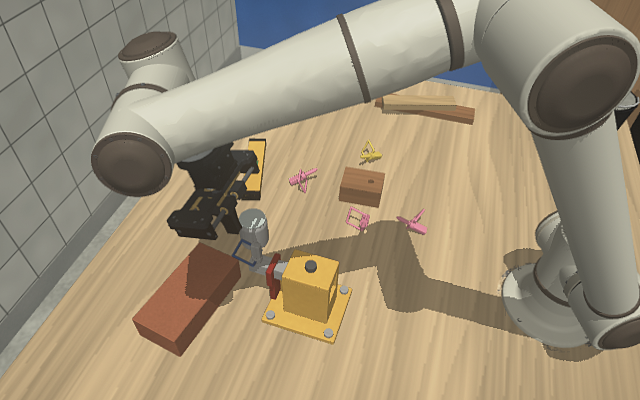

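Emit:
move_arm(increments=[0, 0, 0, 0.01, 0, 0.0026, 0, 0, 0, 0, 0.025, 0, 0.0066, 0, 0, 0, 0, 0.035, 0, 0.0093, 0, 0, 0, 0, 0.04, 0, 0.0106, 0, 0, 0, 0, 0.0425, 0, 0.0112, 0, 0, 0, 0, 0.045, 0, 0.0119, 0, 0, 0, 0, 0.0475, 0, 0.0126, 0, 0, 0, 0, 0.05, 0, 0.0132, 0, 0, 0, 0, 0.0525, 0, 0.0139, 0, 0, 0, 0, 0.055, 0, 0.0146, 0])

```text
time_s: 11.97
tcp_pos: [0.6278, 0.1485, 0.131]
ee_rot: [[-0.253, 0.034, 0.967], [0.01, 0.999, -0.032], [-0.968, 0.001, -0.253]]
wrist_force: [3.8, -0.6, 3.3]
gripper_width: 0.008
```

Emit:
move_arm(increments=[0, 0, 0, 0.0025, 0, 0, 0, 0, 0, 0, 0.005, 0, 0, 0, 0, 0, 0, 0.0075, 0, 0, 0, 0, 0, 0, 0.01, 0, 0.0005, 0, 0, 0, 0, 0.0125, 0, 0.001, 0, 0, 0, 0, 0.015, 0, 0.0015, 0, 0, 0, 0, 0.0175, 0, 0.002, 0, 0, 0, 0, 0.02, 0, 0.0025, 0, 0, 0, 0, 0.0225, 0, 0.003, 0, 0, 0, 0, 0.025, 0, 0.0035, 0])

```text
time_s: 12.8
tcp_pos: [0.6225, 0.1484, 0.1044]
ee_rot: [[-0.259, 0.034, 0.965], [0.008, 0.999, -0.033], [-0.966, -0.0, -0.259]]
wrist_force: [-1.3, -0.5, 2.1]
gripper_width: 0.005
```

```bash
python3 - <<'E'
from h import *
s=r.sense();print(s['tcp_pos'],s['wrist_force'])
a=snap('wrist','w9')
b=snap('side','s9')
cv2.imwrite('pics/c11.png',cv2.hconcat([cv2.resize(a[100:260,240:400,::-1],(480,480),interpolation=cv2.INTER_CUBIC),cv2.resize(b[220:310,210:270,::-1],(320,480),interpolation=cv2.INTER_CUBIC)]))
E
```

```text
[0.62247167 0.14842903 0.10439519] [-1.28272607 -0.47969694  2.10088396]
```

View pics/c11.png

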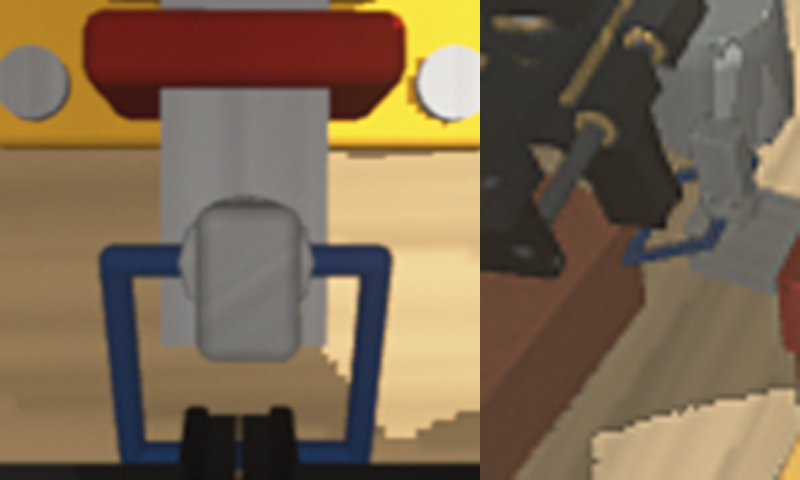

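Emit:
move_arm(increments=[0, 0, 0, 0.002, 0, 0.0005, 0, 0, 0, 0, 0.004, 0, 0.001, 0, 0, 0, 0, 0.006, 0, 0.0015, 0, 0, 0, 0, 0.008, 0, 0.002, 0, 0, 0, 0, 0.01, 0, 0.0025, 0, 0, 0, 0, 0.011, 0, 0.003, 0, 0, 0, 0, 0.011, 0, 0.003, 0])

```text
time_s: 13.48
tcp_pos: [0.6229, 0.1484, 0.093]
ee_rot: [[-0.258, 0.034, 0.966], [0.009, 0.999, -0.033], [-0.966, -0.0, -0.258]]
wrist_force: [0.4, 0.4, -0.1]
gripper_width: 0.004
```

```bash
python3 - <<'E'
from h import *
s=r.sense();print(s['tcp_pos'],s['wrist_force'])
a=snap('wrist','w10')
b=snap('side','s10')
cv2.imwrite('pics/c12.png',cv2.hconcat([cv2.resize(a[100:260,240:400,::-1],(480,480),interpolation=cv2.INTER_CUBIC),cv2.resize(b[220:310,210:270,::-1],(320,480),interpolation=cv2.INTER_CUBIC)]))
E
```

```text
[0.62292537 0.14844623 0.09301432] [ 0.43687191  0.43389803 -0.09711972]
```

View pics/c12.png

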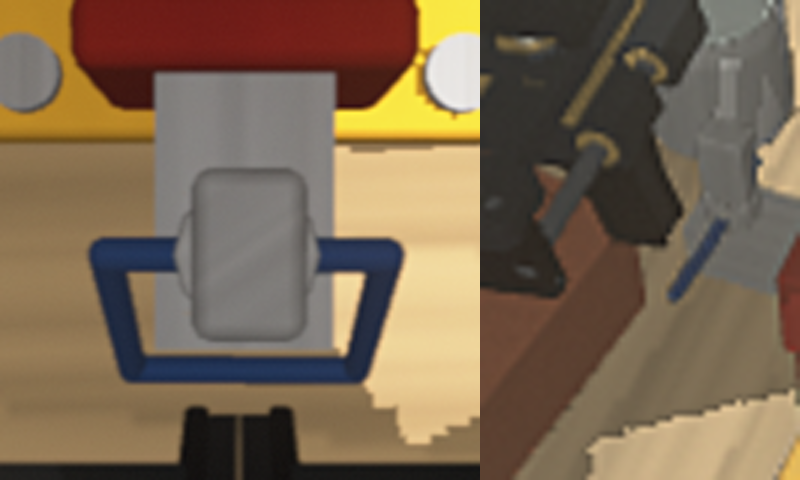

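The ring is past centre and snapping closed by itself. I'll back the tool off along its own axis, away from the pin.

Emit:
move_arm(increments=[0, 0, 0, -0.01, 0, 0, 0, 0, 0, 0, -0.03, 0, 0, 0, 0, 0, 0, -0.06, 0, 0, 0, 0, 0, 0, -0.09, 0, 0, 0, 0, 0, 0, -0.12, 0, 0, 0, 0, 0, 0, -0.14, 0, 0, 0, 0, 0, 0, -0.14, 0, 0, 0, 0, 0, 0, -0.14, 0, 0, 0, 0, 0, 0, -0.14, 0, 0, 0, 0, 0, 0, -0.14, 0, 0, 0, 0, 0, 0, -0.14, 0, 0, 0, 0, 0, 0, -0.14, 0, 0, 0])

```text
time_s: 14.58
tcp_pos: [0.6587, 0.1472, 0.2279]
ee_rot: [[-0.259, 0.034, 0.965], [0.008, 0.999, -0.033], [-0.966, -0.001, -0.259]]
wrist_force: [-0.1, -0.3, -0.0]
gripper_width: 0.002
```

```bash
python3 - <<'E'
from h import *
s=r.sense();print(s['tcp_pos'],s['wrist_force'],s['time_s'])
a=snap('wrist','w11')
b=snap('side','s11');snap('top','t11')
cv2.imwrite('pics/c13.png',cv2.hconcat([cv2.resize(a[60:220,240:400,::-1],(480,480),interpolation=cv2.INTER_CUBIC),cv2.resize(b[220:310,220:280,::-1],(320,480),interpolation=cv2.INTER_CUBIC)]))
E
```

```text
[0.65865531 0.14717679 0.22785472] [-0.09153314 -0.26826467 -0.04085213] 14.5833
```

View pics/c13.png

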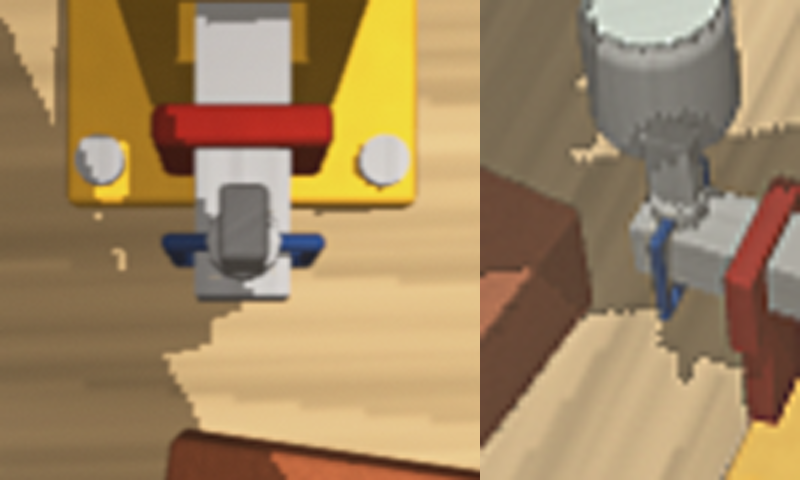

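View pics/s11.png

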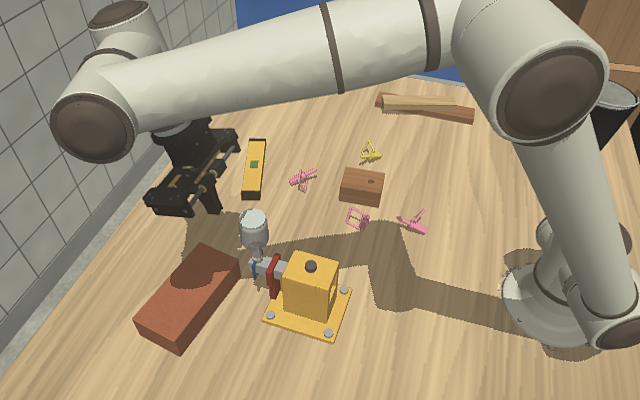

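Emit:
move_arm(increments=[0, 0, 0, -0.02, 0, 0, 0, 0, 0, 0, -0.02, 0, 0, 0, 0, 0, 0, -0.02, 0, 0, 0, 0, 0, 0, -0.02, 0, 0, 0, 0, 0, 0, -0.02, 0, 0, 0, 0, 0, 0, -0.02, 0, 0, 0, 0, 0, 0, -0.02, 0, 0, 0, 0, 0, 0, -0.02, 0, 0, 0])

```text
time_s: 15.4
tcp_pos: [0.6641, 0.1471, 0.2478]
ee_rot: [[-0.258, 0.034, 0.966], [0.009, 0.999, -0.033], [-0.966, -0.0, -0.258]]
wrist_force: [-0.2, 0.0, -0.0]
gripper_width: 0.01
```

```bash
python3 - <<'E'
from h import *
s=r.sense();print(s['tcp_pos'],s['wrist_force'],s['time_s'])
b=snap('side','s12')
c=cv2.imread('pics/s11.png')[:,:,::-1]
print('ring diff',np.abs(b[255:290,245:275].astype(int)-c[255:290,245:275]).max())
S=cam('side');u=np.array([np.cos(np.radians(-1.9)),np.sin(np.radians(-1.9)),0]);v=np.array([-u[1],u[0],0]);h=np.array([.584,.1508,.118])
H=lambda a,sgn,l:h+sgn*.0195*v+l*(np.cos(a)*u-np.array([0,0,np.sin(a)]))
for deg in(70,80,90): print(deg,proj(S,[H(np.radians(deg),k,l) for k in(1,-1) for l in(0,.042)]).round(1).tolist())
print('collar bottom',proj(S,h-[0,0,.005]))
cv2.imwrite('pics/c14.png',cv2.resize(b[235:295,235:295,::-1],(600,600),interpolation=cv2.INTER_CUBIC))
E
```

```text
[0.66405339 0.14705878 0.24776555] [-0.17836693  0.04370264 -0.04965715] 15.4
ring diff 93
70 [[252.9, 265.7], [247.7, 276.0], [261.1, 250.4], [255.9, 260.8]]
80 [[252.9, 265.7], [251.2, 277.5], [261.1, 250.4], [259.2, 262.4]]
90 [[252.9, 265.7], [254.6, 278.8], [261.1, 250.4], [262.6, 263.5]]
collar bottom [[257.26993571 259.54652628]]
```

View pics/c14.png

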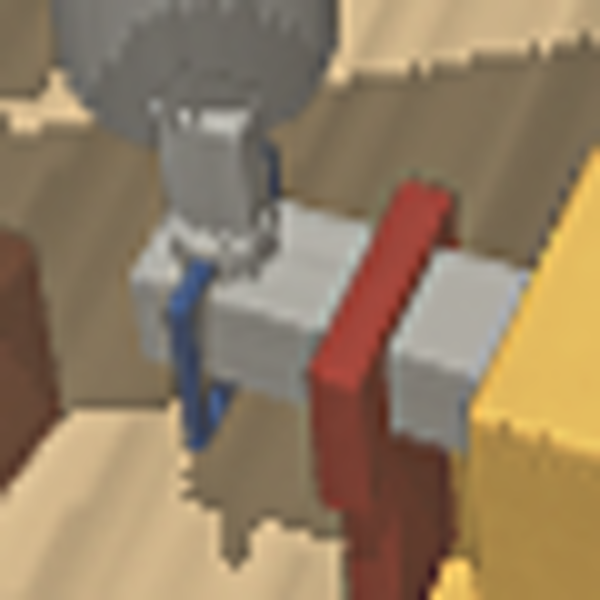

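View pics/t11.png

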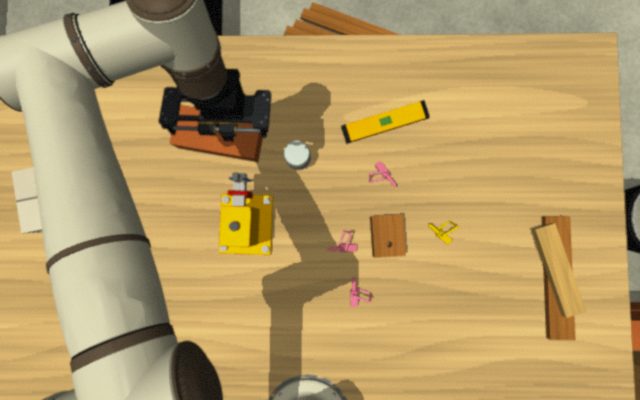

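The near corner of the ring is at (254.5, 279), against (254.6, 278.8) predicted for straight down, so it is fully closed. The collar sits on the bar, and the level, tin and brick are where they were.

```bash
python3 -c "
from h import *
print(r.finish_job())"
```

```text
the job is handed in; nothing more can be done
None
```

The linchpin is seated in the spigot's cross hole and its ring is snapped closed beneath it. I handed the job in at about 15.5 s, with the arm well clear.

- **Pin:** I took it from the block by its tab and found the hole with the wrist camera. It went in without snagging, ring towards the free end. The collar met the bar at TCP height 0.1379 m against 0.1378 m predicted, and the wrist reading there was about 5 N, well under the 30 N limit.
- **Ring:** I pressed it down with closed fingers beyond the bar's end, with readings of at most about 5 N, until it went over centre by itself. In the last side picture its lower corner is at (254.5, 279), against (254.6, 278.8) predicted for straight down.
- **Bystanders:** The level and tin are unmoved in the last pictures. So is the brick, as far as it can be seen in the top view, where the gripper partly covers it.
- **Checks that disagreed:** The three cameras differed by about 2–4 mm on where the hole was. I aimed by the pin and hole seen together in the wrist picture. A pixel comparison of the ring area before and after a last 0.8 s wait was not zero (up to 93 grey levels). I put that down to the arm's moving shadow, since the ring's position matched fully closed.

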